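# Stop a TLC plate with the straightedge and hold the spotting head in the marked lane

## Task

Get the plate spotter ready for the next sample: bring the white plate fully home against the fence behind it, with the straightedge lying flat and flush along the plate's front edge as its stop, roughly centred on the plate, and let go of it. Then slide the blue spotting head along its rail to the lane marked by the red dot until you feel it click into that lane's notch, and finish still gripping it there by its black grip, keeping it still in the notch while I load the capillary. Do not disturb the two vials, the bottle or the beaker.

Things in the scene. Friction and masses are not known exactly. Their poses are not given: they have to be found in the camera images.
- bench: Fixed plate spotter. Origin on its underside; x to the back, y left along the rail, z up (mm here). Grey slab from x -125 to +105, y +-155, its top at z 10 carries the plate. Aluminium fence on it: front face at x 45, 16 deep, 270 long, top at z 18. Five lanes at y 60, 30, 0, -30, -60.
- rail_mid (a point): Middle of the rail's top, at bench x 85, y 0, z 52 mm. The steel rail runs along bench y behind the fence, between black posts at y +-143 with tops at z 62. A cross groove in the rail's top at each of the five lanes is that lane's notch.
- plate: Loose white plate on glass, 100 (x) x 200 (y) x 5 mm, 0.22 kg. Origin at the centre of its underside, x to the back, y along the fence. Starts on the slab 4 to 13 mm short of the fence, up to 0.03 rad askew. Fully home its back edge lies along the fence: origin at bench x -5 mm, front edge at bench x -55 mm.
- straightedge: Loose steel straightedge 30 (x) x 220 (y) x 6 mm with an upright black grip in its middle, 16 (x) x 80 (y) mm, from z 6 to 36. 0.26 to 0.38 kg, centre of mass in the middle, both long edges alike. Origin at the centre of its underside. Starts flat on the worktop left of the bench. Flush, its centre line is 65 mm in front of the plate's origin.
- head (a joint): Blue spotting head along the rail, m: 0 at the left end to 0.19 at the right (bench y = 0.095 - value); starts at 0 to 0.022. Notches at 0.035, 0.065, 0.095, 0.125, 0.155. Slides with about 1 N of friction; a spring ball drops into a groove from 4 mm away and draws the head to its centre; 8 to 12 N pull it out again.
- head_grip (a point): Middle of the head's upright black grip, 30 (x) x 24 (y) mm, bench z 70 to 104; this point is at bench x 85, z 90. Take it from above, fingers closing along the rail. The carriage below is 42 x 44 mm, its top at z 70. From it an arm with a glass capillary reaches 62 mm from the grip's centre over the plate, top at z 101.
- dot_red: Red round sticker 15 mm across, 1 mm thick, on top of the fence at the lane to be spotted next. Origin at its centre; axes as the bench's. It is at lane y = +30, 0 or -30 of the bench.
- dot_yellow: Yellow sticker, as the red one, at another lane.
- dot_green: Green sticker, as the red one, at another lane.
- vial_a: Clear sample vial with a red cap, 24 mm across, 58 mm high, standing to the right behind the bench. Origin under its centre. Leave alone.
- vial_b: Another such vial. Leave alone.
- solvent_bottle: White plastic bottle with a screw cap, 49 mm across, 117 mm high, to the right of the vials. Origin under its centre. Leave alone.
- beaker: Glass beaker, 69 mm across, 86 mm high, far to the left behind the straightedge. Origin under its centre. Leave alone.

How it is judged:
On the way, in this order (a step that is already met when the one before it is completed fails the run):
1. The plate is home against the fence and the straightedge lies flush along its front edge, let go (x of plate in the frame of bench above -0.0075 m and angle between the y axis of plate and the y axis of bench, either way round below 0.025 rad and x of straightedge in the frame of plate between -0.0675 and -0.0625 m and y of straightedge in the frame of plate between -0.03 and 0.03 m and z of straightedge in the frame of plate between -0.0025 and 0.0025 m and angle between the y axis of straightedge and the y axis of plate, either way round below 0.025 rad and contact force between the fingers and straightedge below 0.3 N and linear speed of straightedge below 0.01 m/s), for 0.2 s.
2. The head is held in the notch of the red dot's lane (y of head_grip in the frame of dot_red between -0.0016 and 0.0016 m and velocity of joint head between -0.004 and 0.004 m/s and contact force between the fingers and head above 2 N), for 0.3 s.
At the end, for the whole second after the job is handed in: Ends holding: fingers grip the head (over 2 N), still, within 1.6 mm of the red lane's notch. Plate within 2.5 mm of home and 0.025 rad of the fence; straightedge flat, let go, within 2.5 mm of flush, 0.025 rad of parallel and 30 mm of centred on the plate's front edge. Bystanders undisturbed (all of step 1 and all of step 2); the arm keeps its last pose, push and grip.
It fails at once if the sample vial is pushed over 20 mm away or tipped over 0.35 rad (distance of vial_a from where it was at the start of the episode above 0.02 m or angle between vial_a's own z axis and vertical above 0.35 rad).
It fails at once if the sample vial is pushed over 20 mm away or tipped over 0.35 rad (distance of vial_b from where it was at the start of the episode above 0.02 m or angle between vial_b's own z axis and vertical above 0.35 rad).
It fails at once if the solvent bottle is pushed over 20 mm away or tipped over 0.35 rad (distance of solvent_bottle from where it was at the start of the episode above 0.02 m or angle between solvent_bottle's own z axis and vertical above 0.35 rad).
It fails at once if the beaker is pushed over 20 mm away or tipped over 0.35 rad (distance of beaker from where it was at the start of the episode above 0.02 m or angle between beaker's own z axis and vertical above 0.35 rad).
It also fails if it takes over 58 s, if anything falls off the work surface, if the arm or the gripper's body presses on something with over 40 N, if the wrist force passes 120 N, or if a joint passes its speed limit or range.

## Robot

A 6-joint arm with a two-finger parallel gripper is mounted at the origin on a cart in front of the work surface, level with it; the furniture and walls round the work are solid. World frame = base frame: x ahead of the robot, y to its left, z up, the work surface at z = 0. Lengths are in m, angles in rad, forces in N, time in s.
With the tool pointing down it reaches from about 0.3 to 0.825 m from the base axis. Payload 5.4 kg.
Tool frame: the origin (TCP) lies on the centre line of the jaws, within the pads' length; the fingertips stand robot.finger_overhang ahead of it and the grasp point (between the pads) lies 6 mm ahead of it (robot.finger_overhang is the distance from the TCP to the fingertips, in m); z points along the fingers, y is the line along which they close (so a half turn about z gives the same grasp; the last joint's range is limited). The gripper opens to 92 mm and grips with 3 to 60 N. Pads are 20 mm wide; open, the fingers measure 128 mm over their backs; the gripper's body (75 mm by 189 mm) begins 69 mm behind the grasp point.
Start: joints at [0.929, 0.158, 1.597, -0, 1.386, -0.21], TCP at [0.241, 0.522, 0.211] pointing down, gripper open.
Joint ranges: [-2.91, 2.91], [-0.94, 2.29], [0.18, 2.7], [-1.29, 4.43], [0.17, 2.64], [-3, 3]. Speed limits (rad/s): [2.57, 2.57, 3.14, 3.14, 3.14, 3.14].

## Interface

Orientations are given as a unit quaternion [x, y, z, w].
In Python, from workcell import robot gives the robot as it stands.
- The arm moves only by the shell command python3 inch.py 'ROWS' [FORCE]. ROWS is a JSON list of rows, 1 to 10 of them, each an object with the fields jaw (the finger opening in m), trans (a list: dx, dy, dz in parts of the range, where 1.0 means 0.4 m), spin (a turn about the tool's z in a scale on which 1.0 is 180 degrees); a field left out counts as zero (the opening has to be given); each row shifts and turns the commanded pose from where the row before left it, along the tool's axes as they then stand; what a row does not reach is not made up. A row lasts 1/8 s, in which the tool goes at most 0.0625 m and 0.188 rad, less where a joint would pass 70% of its speed; a pose out of reach is approached as far as the arm can. The fingers move at their own pace and stop on an object; FORCE is the grip in N (left out, the last holds). Time passes only in rows, so rows that do not move let the fingers close. It prints the time, the measured TCP pose, the force, the opening and the grip force at its end. Input that does not fit is refused with a message, and nothing moves.
- robot.sense(): the state, without advancing time (a new reading comes with each control period).
- robot.read_camera(name): name is "scene" or "top"; returns a dict with "pixels" (400x640x3 uint8, red, green, blue), "vertical_fov" (degrees; the focal length in pixels is half the picture's height over the tangent of half this angle, whatever the lens; pixels are square), "cx", "cy" (the principal point, pixels), "rvec" (rotation vector, rad) and "tvec" (3), from world to camera coordinates, as OpenCV has them. Camera axes: x right, y down, z forward; pixel columns grow to the right and rows downward; lengths in m; the calibration is good to about 2 mm. A picture is of the moment at which its call begins. There is no depth.
- robot.sign_off(): hands the job in; it is judged then, once.
The state is a dict: "t": time; "joint_pos": joint angles; "qd": joint speeds; "joint_efforts": joint torques, N m; "tool_pos": TCP position; "tcp_rot": TCP orientation; "ft_force": force on the tool from outside, world axes, zero at the start; "wrist_torque": the same for the moment, N m; "opening": finger opening in m; "grip_force": force on a finger pad.
Only numpy, scipy, OpenCV 4.12 (cv2) and the standard library are available. Lean on these libraries where they do the work, as an engineer would, in place of code of your own. Each camera call takes 0.05 s, during which the arm holds its last target. There are 200 camera calls.

## Working session

There is one attempt and no reset: what is moved stays moved. The work goes in short steps, Python scripts to look and compute and a shell command to move; the robot and the scene stay as the last step left them, time stands still between calls to the robot, and variables do not carry over. Pictures are saved under pics/ and viewed, at most 10 in all, crops included, and the job is handed in when it is done.

```bash
ls; mkdir -p pics; python3 - <<'E'
from workcell import robot
import cv2,numpy as np
print(robot.sense(), robot.finger_overhang)
for n in("scene","top"):
    c=robot.read_camera(n); cv2.imwrite(f"pics/{n}0.png",c["pixels"][:,:,::-1])
    print(n,{k:v for k,v in c.items() if k!="pixels"})
E
```

```text
inch.py
pics
workcell.py
{'t': 0.0, 'joint_pos': array([ 9.28880936e-01,  1.59042421e-01,  1.59820877e+00,  2.21665046e-06,
        1.38619086e+00, -2.10059091e-01]), 'qd': array([ 1.42763012e-04, -6.68014023e-05, -1.19732605e-03, -1.10239397e-03,
       -5.98920639e-04,  1.95635839e-04]), 'joint_efforts': array([-5.54571870e-04, -3.85550094e+01, -3.22114956e+01,  7.00454134e-02,
        3.74821038e-02, -1.66474501e-04]), 'tool_pos': array([0.24028663, 0.521701  , 0.2099344 ]), 'tcp_rot': array([ 2.14254225e-01,  9.76777494e-01, -8.41609146e-04, -3.83095837e-04]), 'ft_force': array([-0.87079533,  0.31766115,  0.36611709]), 'wrist_torque': array([0.04969281, 0.03746518, 0.01870045]), 'grip_force': 0.0, 'opening': 0.0921361355306061} 0.025
scene {'vertical_fov': 55.851231598757906, 'cx': 318.63542870633694, 'cy': 191.03468804770415, 'rvec': array([ 1.93029864, -0.46330344,  0.30049899]), 'tvec': array([-0.50129482,  0.21109584,  0.77995002])}
top {'vertical_fov': 47.09645763668621, 'cx': 318.8312461346856, 'cy': 207.09964400784617, 'rvec': array([ 2.13993992, -2.09857893,  0.2097795 ]), 'tvec': array([0.08467819, 0.57664808, 1.12943981])}
```

View pics/scene0.png

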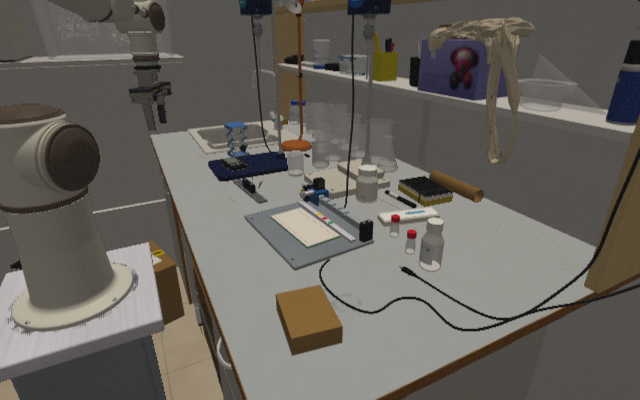

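View pics/top0.png

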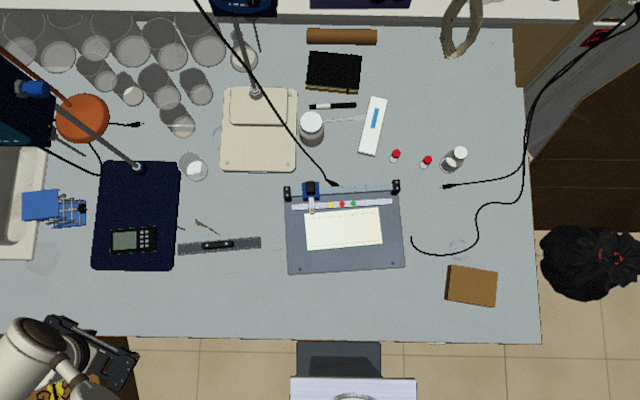

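The scene view shows the robot, straightedge at about (250,190), plate at about (305,225), head at (318,190) and vials at (395,225) and (411,242). The top view shows the straightedge at (219,245), plate at (343,228), and yellow, red and green dots at (331,205), (342,204), (353,203). The head is at (311,190) and the posts at (287,193) and (396,187).

```bash
python3 - <<'E'
import cv2,numpy as np
a=cv2.imread("pics/top0.png")[175:280,170:415]; b=cv2.imread("pics/scene0.png")[165:265,225:385]
a=cv2.resize(a,None,fx=3.2,fy=3.2,interpolation=cv2.INTER_CUBIC)
cv2.imwrite("pics/c0.png",a)
cv2.imwrite("pics/c1.png",cv2.resize(b,None,fx=5,fy=5,interpolation=cv2.INTER_CUBIC))
E
```

```text
(no output)
```

View pics/c0.png

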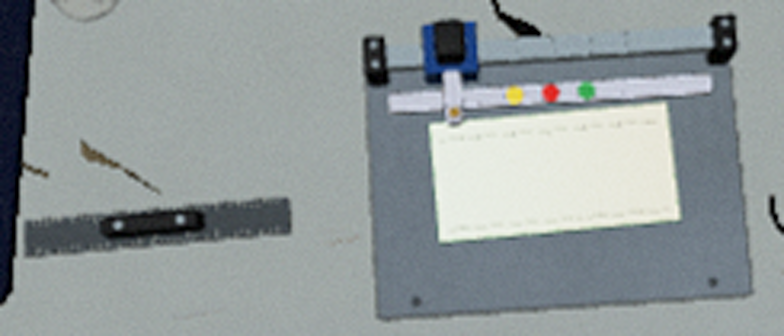

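View pics/c1.png

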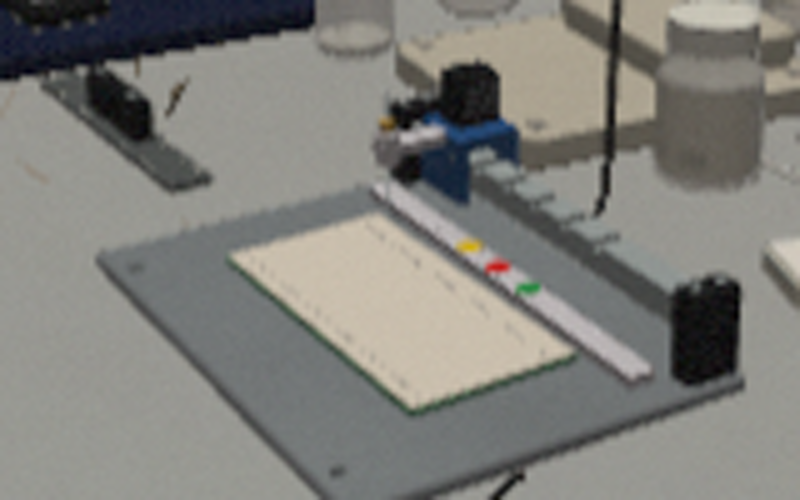

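The crops show the order along the fence as yellow, red, green from the left. The plate is slightly askew in front of the fence, and the straightedge's grip is upright at crop (152,222) in the top view and (120,105) in the scene view. Next I'll measure.

```bash
cat > h.py <<'E'
from workcell import robot
import cv2,numpy as np
class Cam:
    def __init__(s,n):
        c=robot.read_camera(n); s.img=np.ascontiguousarray(c["pixels"]); s.hsv=cv2.cvtColor(s.img,cv2.COLOR_RGB2HSV).astype(int)
        f=200/np.tan(np.radians(c["vertical_fov"]/2)); s.K=np.array([[f,0,c["cx"]],[0,f,c["cy"]],[0,0,1]])
        s.R=cv2.Rodrigues(c["rvec"])[0]; s.t=c["tvec"]; s.C=-s.R.T@s.t; s.P=s.K@np.c_[s.R,s.t]
    def ray(s,uv):
        uv=np.atleast_2d(np.asarray(uv,float)); return np.c_[uv,np.ones(len(uv))]@np.linalg.inv(s.K).T@s.R
    def plane(s,uv,z):
        d=s.ray(uv); return s.C+d*((z-s.C[2])/d[:,2])[:,None]
    def mask(s,f,box):
        h,sa,v=s.hsv[...,0],s.hsv[...,1],s.hsv[...,2]; m=f(h,sa,v).astype(np.uint8)
        o=np.zeros_like(m); x0,y0,x1,y1=box; o[y0:y1,x0:x1]=m[y0:y1,x0:x1]
        n,l,st,ce=cv2.connectedComponentsWithStats(o)
        i=1+np.argmax(st[1:,4]); return (l==i).astype(np.uint8),ce[i],st[i]
def tri(a,ua,b,ub):
    X=cv2.triangulatePoints(a.P,b.P,np.array(ua,float).reshape(2,1),np.array(ub,float).reshape(2,1))[:,0]; return X[:3]/X[3]
def rect(m): return cv2.minAreaRect(np.argwhere(m)[:,::-1].astype(np.float32))
E
python3 - <<'E'
from h import *
np.set_printoptions(precision=4,suppress=True)
T=Cam("top");S=Cam("scene")
tb=(285,178,405,275); sb=(235,170,375,262)
D={}
for n,f in dict(red=lambda h,s,v:((h<8)|(h>172))&(s>130)&(v>90),yellow=lambda h,s,v:(h>20)&(h<32)&(s>130)&(v>120),green=lambda h,s,v:(h>45)&(h<85)&(s>110)&(v>80)).items():
    m,c,st=T.mask(f,(320,195,365,212)); m2,c2,st2=S.mask(f,(312,205,340,228))
    D[n]=tri(T,c,S,c2); print(n,c,st[4],c2,st2[4],D[n],T.plane(c,.019))
def corners(m,nm):
    r=rect(m);b=cv2.boxPoints(r);return b
m,c,st=T.mask(lambda h,s,v:(v>200)&(h>15)&(h<45)&(s>12)&(s<80),(298,205,388,255)); print("plate px",c,st)
b=corners(m,0);P=T.plane(b,.015);print(P,"sizes",np.linalg.norm(np.diff(P,axis=0),axis=1),"ctr",P.mean(0)); 
m2,c2,st2=S.mask(lambda h,s,v:(v>170)&(h>10)&(h<45)&(s>15)&(s<90),(268,204,345,250)); print("plate scene",c2,st2, S.plane([c2],.015), tri(T,c,S,c2))
m,c,st=T.mask(lambda h,s,v:(v<125),(176,228,264,262)); print("SE",c,st)
b=corners(m,0);P=T.plane(b,.006);print(P,"sizes",np.linalg.norm(np.diff(P,axis=0),axis=1),"ctr",P.mean(0))
g,c,st=T.mask(lambda h,s,v:(v<45),(195,235,240,252)); g2,c2,st2=S.mask(lambda h,s,v:(v<48),(238,175,258,196))
print("grip",c,st,c2,st2,tri(T,c,S,c2),T.plane(c,.036)[0])
b=corners(g,0);P=T.plane(b,.036);print(P)
hd,c,st=T.mask(lambda h,s,v:(h>100)&(h<125)&(s>120),(295,178,330,205)); print("head",c,st,T.plane(c,.07))
hg,c,st=T.mask(lambda h,s,v:(v<50),(303,180,318,196)); hg2,c2,st2=S.mask(lambda h,s,v:(v<50),(311,176,327,191))
print("hgrip",c,st,c2,st2,tri(T,c,S,c2),T.plane(c,.104))
for x in((282,180,293,203),(388,178,402,198)):
    m,c,st=T.mask(lambda h,s,v:(v<55),x); print("post",c,st,T.plane(c,.06))
m,c,st=T.mask(lambda h,s,v:(v<150)|(s>60),(280,175,412,280))
for p in ("rail",): pass
f,c,st=T.mask(lambda h,s,v:(v>150)&(h>110)&(h<150)&(s>5),(288,194,396,214)); b=corners(f,0);P=T.plane(b,.018);print("fence",st,P)
E
```

```text
red [341.65 203.6 ] 20 [324.     217.8333] 6 [0.5942 0.0347 0.0187] [[0.593  0.0352 0.019 ]]
yellow [330.4375 204.3125] 16 [318.6667 213.6667] 6 [0.5921 0.0645 0.0188] [[0.5905 0.0651 0.019 ]]
green [352.7647 202.7647] 17 [330.5 222. ] 4 [0.5976 0.0048 0.0186] [[0.5959 0.0055 0.019 ]]
plate px [365.6883 225.0853] [338 207  44  39 879]
[[ 0.5739  0.046   0.015 ]
 [ 0.5882 -0.0617  0.015 ]
 [ 0.4901 -0.0718  0.015 ]
 [ 0.4762  0.0343  0.015 ]] sizes [0.1087 0.0986 0.107 ] ctr [ 0.5321 -0.0133  0.015 ]
plate scene [304.5989 226.2778] [ 272  208   67   38 1249] [[0.5304 0.0211 0.015 ]] [ 0.5242 -0.0238  0.0414]
SE [218.9757 245.5793] [177 237  84  19 946]
[[0.4788 0.4713 0.006 ]
 [0.5033 0.2515 0.006 ]
 [0.4719 0.2472 0.006 ]
 [0.4476 0.466  0.006 ]] sizes [0.2212 0.0317 0.2201] ctr [0.4754 0.359  0.006 ]
grip [217.5912 244.7127] [202 241  32   9 181] [247.2763 182.8421] [238 175  20  18 152] [0.4754 0.3567 0.0313] [0.4746 0.3557 0.036 ]
[[0.4798 0.3976 0.036 ]
 [0.4879 0.317  0.036 ]
 [0.4702 0.3146 0.036 ]
 [0.4621 0.3949 0.036 ]]
head [310.3103 191.8621] [302 182  18  19 174] [[0.6117 0.1186 0.07  ]]
hgrip [310.0708 187.823 ] [306 182   9  13 113] [318.0236 183.6614] [311 178  14  12 127] [0.6191 0.1188 0.0864] [[0.6141 0.1187 0.104 ]]
post [286.9571 194.7143] [284 187   7  15  70] [[0.6052 0.1791 0.06  ]]
post [395.1628 187.5465] [391 180   9  15  86] [[ 0.6299 -0.1015  0.06  ]]
fence [292 197  37  16 218] [[0.5761 0.1687 0.018 ]
 [0.617  0.1632 0.018 ]
 [0.6028 0.0686 0.018 ]
 [0.5621 0.0746 0.018 ]]
```

Careful with the scale: shifts go in shares of 0.4 m and turns go in shares of 180 degrees. That gives: 0.172 rad is 0.0547.

```bash
cat >> h.py <<'E'
from scipy.spatial.transform import Rotation as Ro
def delta(xyz,yaw):
    "tool-axes shift after the turn, and the turn that puts tool y along world yaw (mod pi)"
    s=robot.sense(); R=Ro.from_quat(s["tcp_rot"]).as_matrix(); a=np.arctan2(R[1,1],R[0,1])
    turn=(a-yaw+np.pi/2)%np.pi-np.pi/2; R2=R@Ro.from_euler("z",turn).as_matrix()
    d=np.array(xyz)-s["tool_pos"]
    print("tcp",s["tool_pos"].round(4),"yaw",round(a,4),"turn",round(turn,4),"shift after turn",(R2.T@d).round(4),"now",(R.T@d).round(4),"f",s["ft_force"].round(2))
E
python3 - <<'E'
from h import *
np.set_printoptions(precision=4,suppress=True)
T=Cam("top")
m,c,st=T.mask(lambda h,s,v:(v>185),(298,208,388,255)); print(c,st); r=rect(m);P=T.plane(cv2.boxPoints(r),.015);print(P,np.linalg.norm(np.diff(P,axis=0),axis=1),P.mean(0))
print(T.hsv[225,[310,330,345,360,375]])
delta([.4752,.3568,.12],.107)
E
python3 inch.py '[{"jaw": 0.06, "spin": 0.0547}, {"jaw": 0.06, "spin": 0.0547}, {"jaw": 0.06, "spin": 0.0547}, {"jaw": 0.06, "spin": 0.0547}, {"jaw": 0.06, "spin": 0.0547}, {"jaw": 0.06, "spin": 0.0547}]' 30
python3 -c "
from h import *
delta([.4752,.3568,.12],.107)"
```

```text
[342.5004 228.3949] [ 304  208   79   43 2770]
[[ 0.5673  0.1367  0.015 ]
 [ 0.5905 -0.0641  0.015 ]
 [ 0.4893 -0.0727  0.015 ]
 [ 0.4669  0.1249  0.015 ]] [0.2021 0.1015 0.1989] [0.5285 0.0312 0.015 ]
[[ 49   9 237]
 [ 41   9 235]
 [ 35  13 233]
 [ 30  13 232]
 [ 30  16 229]]
tcp [0.2405 0.522  0.2105] yaw 1.139 turn 1.032 shift after turn [-0.1893  0.2158  0.0905] now [-0.2823 -0.0517  0.0905] f [0.12 0.07 0.4 ]
t: 1.0
tool_pos: [0.2406, 0.5221, 0.2107]
tcp_rot: [0.67, 0.742, -0.0, 0.0]
ft_force: [-0.6, -0.1, -0.4]
opening: 0.0599
grip_force: 0.0
tcp [0.2406 0.5221 0.2107] yaw 0.1013 turn -0.0057 shift after turn [-0.1894  0.2157  0.0907] now [-0.1882  0.2167  0.0907] f [-0.64 -0.12 -0.42]
```

To row units: 0.036 m is 0.09, -0.0315 m is -0.0788, -0.006 rad is -0.0019.

```bash
python3 inch.py '[{"jaw": 0.06, "trans": [-0.0788, 0.09, 0.0375]}, {"jaw": 0.06, "trans": [-0.0788, 0.09, 0.0375]}, {"jaw": 0.06, "trans": [-0.0788, 0.09, 0.0375]}, {"jaw": 0.06, "trans": [-0.0788, 0.09, 0.0375]}, {"jaw": 0.06, "trans": [-0.0788, 0.09, 0.0375]}, {"jaw": 0.06, "trans": [-0.0763, 0.09, 0.04], "spin": -0.0019}, {"jaw": 0.05}, {"jaw": 0.05}]'
python3 - <<'E'
from h import *
delta([.4752,.3568,.033],.107)
S=Cam("scene");T=Cam("top")
cv2.imwrite("pics/d0.png",cv2.resize(np.vstack([S.img[130:215,205:305],T.img[205:275,170:270]]),None,fx=3.6,fy=3.6)[:,:,::-1])
E
```

```text
t: 2.0
tool_pos: [0.4751, 0.3586, 0.1199]
tcp_rot: [0.666, 0.746, -0.0, -0.0]
ft_force: [-0.2, 0.4, -0.2]
opening: 0.0501
grip_force: 0.0
tcp [0.4751 0.3586 0.1199] yaw 0.1128 turn 0.0058 shift after turn [-0.0019 -0.      0.0869] now [-0.0019 -0.      0.0869] f [-0.23  0.36 -0.16]
```

View pics/d0.png

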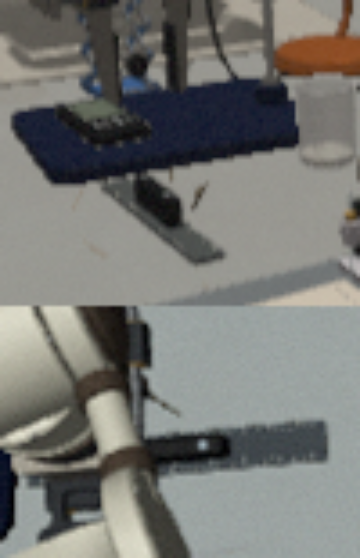

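The fingers are above the grip, which shows at top crop (195,445). I'll descend and grasp.

To row units: 0.03 m is 0.075, 0.02 m is 0.05, 0.004 rad is 0.0013.

```bash
python3 inch.py '[{"jaw": 0.05, "trans": [-0.005, 0, 0.075], "spin": 0.0013}, {"jaw": 0.05, "trans": [0, 0, 0.075]}, {"jaw": 0.05, "trans": [0, 0, 0.05]}, {"jaw": 0.05, "trans": [0, 0, 0.0175]}, {"jaw": 0.05}, {"jaw": 0.0}, {"jaw": 0.0}, {"jaw": 0.0}, {"jaw": 0.0}]' 30
python3 inch.py '[{"jaw": 0.0, "trans": [0, 0, -0.05]}, {"jaw": 0.0, "trans": [0, 0, -0.075]}, {"jaw": 0.0, "trans": [0, 0, -0.075]}, {"jaw": 0}]'
python3 -c "
from h import *
delta([.448,.0238,.12],.088)"
```

```text
t: 3.22
tool_pos: [0.4758, 0.3564, 0.0331]
tcp_rot: [0.668, 0.745, 0.0, 0.0]
ft_force: [-0.4, 0.7, 0.6]
opening: 0.0119
grip_force: 0.0
t: 3.72
tool_pos: [0.4782, 0.3576, 0.1173]
tcp_rot: [0.668, 0.745, 0.004, 0.001]
ft_force: [-0.0, 0.7, 0.1]
opening: 0.0003
grip_force: 0.0
tcp [0.4782 0.3576 0.1173] yaw 0.109 turn 0.021 shift after turn [-0.3298 -0.0594 -0.0041] now [-0.3285 -0.0663 -0.0041] f [-0.04  0.68  0.14]
```

The gripper closed on nothing. I'll look again.

```bash
python3 - <<'E'
from h import *
S=Cam("scene");T=Cam("top")
cv2.imwrite("pics/d1.png",cv2.resize(np.vstack([S.img[130:215,205:305],T.img[205:275,170:270]]),None,fx=3.6,fy=3.6,interpolation=cv2.INTER_CUBIC)[:,:,::-1])
E
```

```text
(no output)
```

View pics/d1.png

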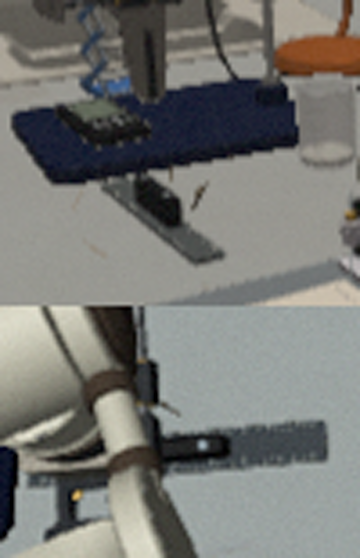

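```bash
python3 - <<'E'
from h import *
s=robot.sense();print(s["tool_pos"])
p=s["tool_pos"]
for c,o in((Cam("scene"),(205,130)),(Cam("top"),(170,205))):
    for q in (p-[0,0,.025],p,p+[0,0,.06],np.array([.4752,.3568,.036])):
        u=c.P@np.r_[q,1];u=u[:2]/u[2];print(u.round(1),((u-o)*3.6).round())
E
```

```text
[0.47581194 0.35638555 0.11332006]
[246.  166.7] [147. 132.]
[245.3 159.4] [145. 106.]
[243.8 141.5] [140.  41.]
[247.  181.5] [151. 186.]
[212.9 241.8] [154. 133.]
[210.5 240.6] [146. 128.]
[204.6 237.4] [124. 116.]
[217.2 244.5] [170. 142.]
```

```bash
python3 - <<'E'
from h import *
S=Cam("scene"); a=cv2.imread("pics/scene0.png")[:,:,::-1].astype(int)
d=np.abs(S.img.astype(int)-a).sum(2)
np.set_printoptions(linewidth=200)
print("cols 236..257"); 
for r in range(148,172,1): print(r,d[r,236:258])
s=robot.sense(); print(s["tool_pos"],s["opening"])
E
```

```text
cols 236..257
148 [  3   4   4  39  47 142 103  64  92  47 292 254 204 206  82   6   2   4   7   3   5   2]
149 [  4   1   5  92   8 113  98 103 117  48 369 320 258 273 153  14   9   1   5   8   2   3]
150 [  4   4   4  73  46  37 111 106 111 141 356 334 282 269 154  12   9  10   4   3   4   5]
151 [  2   2   6   0  94  65  51  51  42 154 324 326 283 280 158  14   3   6   3   6   2   4]
152 [  9   4   2   3 100 121 106  74  42 107 244 252 194 261 157  12  13   2   8   5  11   7]
153 [  4   2   4   7  98 136 134 121  83 119 178 122  41 171 151  17   8   5   3   5   8   8]
154 [  5   4   6   4  60 121 116 115 113 131 113 115  36  23  94  17   3   0   5   3   5   5]
155 [ 1  3  8  4 63 49 53 28 52 67 87 35 51 32  8  7 10  7  9  2  6 17]
156 [ 7  6  9  4 93 44 53 52 59 39 40 25 49 59 10 17  6 16 31  7 14  4]
157 [ 3  3 10 11 12 91 68 71 66 40 34 35 50 60 20 10  4  7  2  9 15 12]
158 [  2   7   9   5  13  77 145  66  58  39  28  44  59 119  33  17  13   8  10  13  18   7]
159 [  7   1   2   7   8   5 129  73  85  45  88  84  53 136  25   7  11   5   6  11   8  11]
160 [  4   3   5   4   2
[... 218 characters left out ...]
[ 3  2  5 12  2  6 10 19 11  4  6  4  4 19  7  4  4 17 19  3  5 11]
164 [ 2  5  7  6  4 26 19  4 11  6 10  5 11  9  5  1  8 35  8  4  3  5]
165 [ 7  8  8 12 17  7  8 19  7 15  6  4  7  8 14 17  7  8  3  4  2  6]
166 [15 11  5  4  5  3  5 11  5  8  8  8 17 21 18  5 23 24  3  5 12  7]
167 [ 9  9 15  4  6 34 20  9 15  9 15  1  1 10  9 13  5  6  3  3 14 20]
168 [12  8 10 16 14  5  4  2  8 20  4  6 11  5  8 14 12 21  1 11  4  3]
169 [21  2 12 11  3 19 11  2  3  7 22  4 11  2 16  7  2  3 18 15  9 10]
170 [13 10 11  4  4  5 12  8  6  4 16 14 15  6 25  7  6  2 13 14  3  8]
171 [ 2 17 14  6 13  6 16  4  6 12 10 13  7  6  3  9  5  9 13  9  6  9]
[0.47481002 0.35591394 0.11155827] 0.0002894485812172469
```

To row units: 0.03 m is 0.075, 0.02 m is 0.05.

```bash
python3 inch.py '[{"jaw": 0.05}, {"jaw": 0.05, "trans": [0, 0, 0.05]}, {"jaw": 0.05, "trans": [0, 0, 0.075]}, {"jaw": 0.05, "trans": [0, 0, 0.075]}, {"jaw": 0.05}, {"jaw": 0.05}]'
python3 - <<'E'
from h import *
S=Cam("scene"); a=cv2.imread("pics/scene0.png")[:,:,::-1].astype(int)
s=robot.sense(); print(s["tool_pos"],s["joint_pos"],s["ft_force"])
T=Cam("top")
cv2.imwrite("pics/d2.png",cv2.resize(np.hstack([S.img[140:215,210:285],T.img[205:280,170:245]]),None,fx=5.3,fy=5.3,interpolation=cv2.INTER_CUBIC)[:,:,::-1])
p=s["tool_pos"]
for c,o in((S,(210,140)),(T,(95,205))):
    for q in (p-[0,0,.025],p):
        u=c.P@np.r_[q,1];u=u[:2]/u[2];print(u.round(1),((u-o)*5.3).round())
E
```

```text
t: 4.72
tool_pos: [0.476, 0.3565, 0.0332]
tcp_rot: [0.668, 0.745, 0.0, 0.0]
ft_force: [0.2, -0.5, 0.7]
opening: 0.05
grip_force: 0.0
[0.47652109 0.35675345 0.03392669] [4.39812299e-01 4.03350833e-01 1.67278420e+00 4.76992461e-05
 1.06361568e+00 3.30787973e-01] [ 0.51182485 -0.1078481   0.24898122]
[248. 189.] [201. 260.]
[247.4 182.1] [198. 223.]
[219.4 245.2] [659. 213.]
[217.4 244.1] [649. 207.]
```

View pics/d2.png

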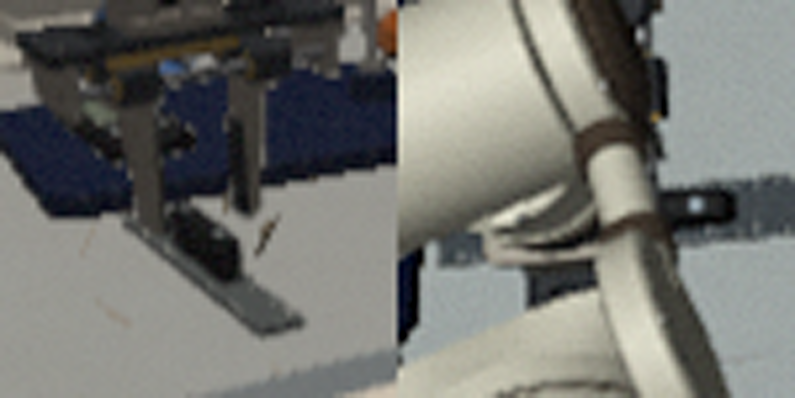

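The fingertips appear about 7 px above where the calibration predicts. That means either the tips sit about 25 mm higher or they're displaced along the line of sight. A gentle descent should tell which.

To row units: 0.002 m is 0.005, 0.001 m is 0.0025.

```bash
python3 inch.py '[{"jaw": 0.05, "trans": [0, 0, 0.005]}, {"jaw": 0.05, "trans": [0, 0, 0.005]}, {"jaw": 0.05, "trans": [0, 0, 0.005]}, {"jaw": 0.05, "trans": [0, 0, 0.0025]}]'
python3 inch.py '[{"jaw": 0.05, "trans": [0, 0, 0.0025]}, {"jaw": 0.05, "trans": [0, 0, 0.0025]}, {"jaw": 0.05, "trans": [0, 0, 0.0025]}]'
```

```text
t: 5.32
tool_pos: [0.4756, 0.3563, 0.0257]
tcp_rot: [0.668, 0.745, -0.0, -0.0]
ft_force: [-0.3, -0.2, -0.3]
opening: 0.0502
grip_force: 0.0
t: 5.7
tool_pos: [0.4757, 0.3564, 0.0228]
tcp_rot: [0.668, 0.745, 0.0, 0.0]
ft_force: [-0.5, -0.9, 0.4]
opening: 0.0502
grip_force: 0.0
```

To row units: 0.002 m is 0.005, 0.001 m is 0.0025.

```bash
python3 inch.py '[{"jaw": 0.05, "trans": [0, 0, 0.005]}, {"jaw": 0.05, "trans": [0, 0, 0.0025]}, {"jaw": 0.05, "trans": [0, 0, 0.0025]}]'
python3 inch.py '[{"jaw": 0.05, "trans": [0, 0, 0.005]}, {"jaw": 0.05, "trans": [0, 0, 0.0025]}, {"jaw": 0.05, "trans": [0, 0, 0.0025]}]'
python3 inch.py '[{"jaw": 0.0}, {"jaw": 0.0}, {"jaw": 0.0}, {"jaw": 0.0}]' 20
```

```text
t: 6.08
tool_pos: [0.4757, 0.3564, 0.0188]
tcp_rot: [0.668, 0.745, -0.0, -0.0]
ft_force: [-0.6, 0.9, 0.4]
opening: 0.0497
grip_force: 0.0
t: 6.45
tool_pos: [0.4757, 0.3563, 0.0148]
tcp_rot: [0.668, 0.745, -0.0, -0.0]
ft_force: [0.3, 0.7, 0.2]
opening: 0.05
grip_force: 0.0
t: 6.95
tool_pos: [0.4762, 0.3565, 0.0151]
tcp_rot: [0.668, 0.745, 0.0, 0.0]
ft_force: [0.8, 0.3, 0.0]
opening: 0.0161
grip_force: 20.0
```

Gripped at 16 mm. So the fingertips really do sit about 25 mm higher than stated, at roughly the tool z. I'll use relative heights: the straightedge's underside is at 0 when tool z = 0.0151. Lifting with more grip.

To row units: -0.02 m is -0.05, -0.01 m is -0.025, 0.021 rad is 0.0067.

```bash
python3 inch.py '[{"jaw": 0.0}, {"jaw": 0.0, "trans": [0, 0, -0.025], "spin": 0.0067}, {"jaw": 0.0, "trans": [0, 0, -0.05]}, {"jaw": 0.0, "trans": [0, 0, -0.05]}, {"jaw": 0, "trans": [0, 0, -0.05]}, {"jaw": 0}, {"jaw": 0}]' 40
python3 -c "
from h import *
delta([.4481,.0241,.085],.088)"
```

```text
t: 7.82
tool_pos: [0.4753, 0.3562, 0.0846]
tcp_rot: [0.675, 0.738, -0.0, -0.0]
ft_force: [-1.0, -0.4, -3.0]
opening: 0.0157
grip_force: 40.0
tcp [0.4753 0.3562 0.0846] yaw 0.088 turn -0.0 shift after turn [-3.284e-01 -5.630e-02 -3.000e-04] now [-3.284e-01 -5.630e-02 -3.000e-04] f [-0.98 -0.42 -3.05]
```

To row units: -0.041 m is -0.1025, -0.007 m is -0.0175.

```bash
python3 inch.py '[{"jaw": 0, "trans": [-0.1025, -0.0175, 0]}, {"jaw": 0, "trans": [-0.1025, -0.0175, 0]}, {"jaw": 0, "trans": [-0.1025, -0.0175, 0]}, {"jaw": 0, "trans": [-0.1025, -0.0175, 0]}, {"jaw": 0, "trans": [-0.1025, -0.0175, 0]}, {"jaw": 0, "trans": [-0.1025, -0.0175, 0]}, {"jaw": 0, "trans": [-0.1025, -0.0175, 0]}, {"jaw": 0, "trans": [-0.1025, -0.0175, 0]}, {"jaw": 0}, {"jaw": 0}]'
python3 - <<'E'
from h import *
np.set_printoptions(precision=4,suppress=True)
S=Cam("scene");T=Cam("top")
delta([.4481,.0241,.0251],.088)
cv2.imwrite("pics/e0.png",cv2.resize(np.hstack([S.img[140:270,225:385],T.img[175:305,275:435]]),None,fx=2.5,fy=2.5,interpolation=cv2.INTER_CUBIC)[:,:,::-1])
E
```

```text
t: 9.07
tool_pos: [0.4482, 0.0251, 0.0843]
tcp_rot: [0.676, 0.737, -0.0, -0.001]
ft_force: [0.7, 0.2, -3.7]
opening: 0.0153
grip_force: 40.0
tcp [0.4484 0.0256 0.0845] yaw 0.0892 turn 0.0012 shift after turn [-0.0015 -0.0004  0.0594] now [-0.0015 -0.0004  0.0594] f [-0.36  0.22 -2.86]
```

View pics/e0.png

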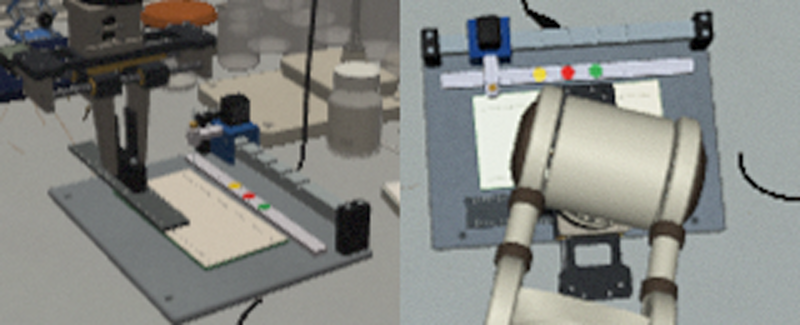

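The straightedge is held level above the slab in front of the plate, and the head at top crop (488,40) is clear of the gripper. Lowering now.

To row units: 0.02 m is 0.05, 0.014 m is 0.035.

```bash
python3 inch.py '[{"jaw": 0, "trans": [-0.0038, 0, 0.05]}, {"jaw": 0, "trans": [0, 0, 0.05]}, {"jaw": 0, "trans": [0, 0, 0.035]}, {"jaw": 0}, {"jaw": 0}, {"jaw": 0}]'
python3 inch.py '[{"jaw": 0, "trans": [0, 0, 0.005]}, {"jaw": 0, "trans": [0, 0, 0.0025]}, {"jaw": 0, "trans": [0, 0, 0.0025]}, {"jaw": 0, "trans": [0, 0, 0.0025]}, {"jaw": 0}]'
```

```text
t: 9.93
tool_pos: [0.4497, 0.0231, 0.0317]
tcp_rot: [0.675, 0.738, 0.0, 0.001]
ft_force: [0.8, 1.1, -3.9]
opening: 0.0156
grip_force: 40.0
t: 10.55
tool_pos: [0.4488, 0.0232, 0.0258]
tcp_rot: [0.675, 0.738, -0.0, -0.0]
ft_force: [0.4, 1.0, -4.2]
opening: 0.0158
grip_force: 40.0
```

To row units: 0.0005 m is 0.0013.

```bash
python3 inch.py '[{"jaw": 0, "trans": [0, 0, 0.0013]}, {"jaw": 0, "trans": [0, 0, 0.0013]}, {"jaw": 0}]'
python3 inch.py '[{"jaw": 0, "trans": [0, 0, 0.0013]}, {"jaw": 0, "trans": [0, 0, 0.0013]}, {"jaw": 0}]'
```

```text
t: 10.92
tool_pos: [0.449, 0.0232, 0.0251]
tcp_rot: [0.675, 0.738, 0.0, 0.0]
ft_force: [0.3, -0.9, -1.2]
opening: 0.0153
grip_force: 40.0
t: 11.3
tool_pos: [0.449, 0.0232, 0.025]
tcp_rot: [0.675, 0.738, -0.0, -0.0]
ft_force: [-5.1, 0.4, 9.8]
opening: 0.0155
grip_force: 40.0
```

Touched down at tool z 0.025, as predicted. I'll ease the pressure and push towards the fence.

To row units: 0.002 m is 0.005, -0.0006 m is -0.0015.

```bash
python3 inch.py '[{"jaw": 0, "trans": [0, 0, -0.0015]}, {"jaw": 0, "trans": [0, 0.005, 0]}, {"jaw": 0, "trans": [0, 0.005, 0]}, {"jaw": 0, "trans": [0, 0.005, 0]}, {"jaw": 0, "trans": [0, 0.005, 0]}, {"jaw": 0, "trans": [0, 0.005, 0]}, {"jaw": 0, "trans": [0, 0.005, 0]}, {"jaw": 0, "trans": [0, 0.005, 0]}]'
python3 inch.py '[{"jaw": 0, "trans": [0, 0.0025, 0]}, {"jaw": 0, "trans": [0, 0.0025, 0]}, {"jaw": 0, "trans": [0, 0.0025, 0]}, {"jaw": 0, "trans": [0, 0.0025, 0]}]'
python3 -c "
from h import *
delta([.4712,.0241,.025],.088)"
```

```text
t: 12.3
tool_pos: [0.462, 0.0243, 0.025]
tcp_rot: [0.675, 0.738, -0.001, -0.001]
ft_force: [-8.0, -0.8, 9.7]
opening: 0.0158
grip_force: 40.0
t: 12.8
tool_pos: [0.4654, 0.0247, 0.0251]
tcp_rot: [0.675, 0.738, -0.002, -0.001]
ft_force: [-10.0, -0.9, 13.6]
opening: 0.0154
grip_force: 40.0
tcp [0.4654 0.0247 0.0251] yaw 0.089 turn 0.001 shift after turn [-0.0011  0.0057  0.    ] now [-0.0011  0.0057  0.    ] f [-10.03  -0.9   13.65]
```

```bash
python3 inch.py '[{"jaw": 0, "trans": [0, 0.0025, -0.0015]}, {"jaw": 0, "trans": [0, 0.0025, 0]}, {"jaw": 0, "trans": [0, 0.0025, 0]}]'
python3 inch.py '[{"jaw": 0, "trans": [0, 0.0025, 0]}, {"jaw": 0, "trans": [0, 0.0025, 0]}]'
python3 inch.py '[{"jaw": 0, "trans": [0, 0.0025, 0]}, {"jaw": 0, "trans": [0, 0.0025, 0]}]'
```

```text
t: 13.18
tool_pos: [0.4688, 0.025, 0.0251]
tcp_rot: [0.675, 0.738, -0.001, -0.001]
ft_force: [-6.6, -1.1, 6.0]
opening: 0.0157
grip_force: 40.0
t: 13.42
tool_pos: [0.4708, 0.0252, 0.0251]
tcp_rot: [0.675, 0.738, -0.001, -0.001]
ft_force: [-5.8, -0.3, 6.4]
opening: 0.0154
grip_force: 40.0
t: 13.68
tool_pos: [0.4718, 0.0253, 0.0251]
tcp_rot: [0.675, 0.738, -0.002, -0.002]
ft_force: [-12.4, -2.1, 13.6]
opening: 0.0157
grip_force: 40.0
```

To row units: 0.001 m is 0.0025, -0.0003 m is -0.0008.

```bash
python3 inch.py '[{"jaw": 0, "trans": [0, 0.0025, -0.0008]}, {"jaw": 0, "trans": [0, 0.0025, 0]}]'
python3 inch.py '[{"jaw": 0, "trans": [0, 0.0025, 0]}, {"jaw": 0, "trans": [0, 0.0025, 0]}]'
```

```text
t: 13.92
tool_pos: [0.472, 0.0254, 0.0252]
tcp_rot: [0.675, 0.738, -0.004, -0.003]
ft_force: [-17.3, -2.0, 18.4]
opening: 0.0154
grip_force: 40.0
t: 14.18
tool_pos: [0.4721, 0.0254, 0.0252]
tcp_rot: [0.675, 0.738, -0.005, -0.005]
ft_force: [-24.0, -4.9, 25.2]
opening: 0.0156
grip_force: 40.0
```

The force rises without motion at x 0.472, about where home was estimated, so it's against the fence. I'll relax most of the push, measure, then let go.

To row units: -0.0015 m is -0.0038, -0.001 m is -0.0025.

```bash
python3 inch.py '[{"jaw": 0, "trans": [0, 0.0025, 0]}, {"jaw": 0}, {"jaw": 0, "trans": [0, -0.0038, -0.0005]}, {"jaw": 0, "trans": [0, -0.0038, -0.0005]}, {"jaw": 0, "trans": [0, -0.0025, 0]}, {"jaw": 0}]'
python3 - <<'E'
from h import *
delta([.472,.0254,.025],.088)
E
```

```text
t: 14.92
tool_pos: [0.472, 0.0255, 0.0251]
tcp_rot: [0.675, 0.738, -0.002, -0.002]
ft_force: [-9.8, -1.4, 7.5]
opening: 0.0158
grip_force: 40.0
tcp [0.472  0.0255 0.0251] yaw 0.0885 turn 0.0005 shift after turn [-0.0001 -0.      0.0001] now [-0.0001 -0.      0.0001] f [-9.79 -1.39  7.52]
```

Still pressed in place. Opening now, then straight up.

To row units: -0.05 m is -0.125, -0.03 m is -0.075.

```bash
python3 inch.py '[{"jaw": 0, "trans": [0, -0.0015, 0]}, {"jaw": 0}, {"jaw": 0.022}, {"jaw": 0.026}, {"jaw": 0.034}, {"jaw": 0.034}, {"jaw": 0.034, "trans": [0, 0, -0.025]}, {"jaw": 0.034, "trans": [0, 0, -0.075]}, {"jaw": 0.034, "trans": [0, 0, -0.125]}, {"jaw": 0.034, "trans": [0, 0, -0.125]}]'
python3 inch.py '[{"jaw": 0.05, "trans": [0.05, -0.125, -0.05]}, {"jaw": 0.05, "trans": [0.05, -0.125, 0]}, {"jaw": 0.05, "trans": [0.05, -0.125, 0]}, {"jaw": 0.05}]'
python3 - <<'E'
from h import *
np.set_printoptions(precision=4,suppress=True)
T=Cam("top");S=Cam("scene"); delta([0.6175,.13,.2],.088+np.pi/2)
cv2.imwrite("pics/f0.png",cv2.resize(np.hstack([S.img[140:270,225:385],T.img[175:305,275:435]]),None,fx=2.5,fy=2.5,interpolation=cv2.INTER_CUBIC)[:,:,::-1])
E
```

```text
t: 16.18
tool_pos: [0.474, 0.0255, 0.1679]
tcp_rot: [0.675, 0.738, 0.0, 0.0]
ft_force: [0.9, -0.3, 0.4]
opening: 0.0339
grip_force: 0.0
t: 16.68
tool_pos: [0.3177, 0.0728, 0.1862]
tcp_rot: [0.675, 0.738, 0.001, 0.001]
ft_force: [1.3, -1.0, -0.3]
opening: 0.0497
grip_force: 0.0
tcp [0.3201 0.072  0.1867] yaw 0.0882 turn -1.5706 shift after turn [-0.3014  0.0317 -0.0124] now [ 0.0316  0.3014 -0.0124] f [ 0.17 -0.15 -0.09]
```

View pics/f0.png

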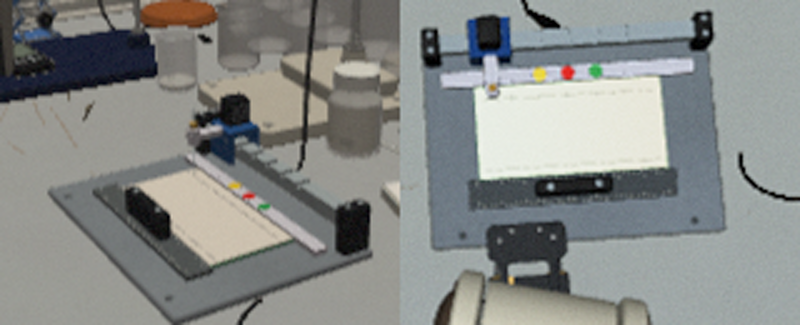

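The straightedge lies flush along the plate's front, centred, with the plate against the fence (top crop, plate (572,128), straightedge (573,187)). Now I'll check it numerically and locate the head grip.

```bash
python3 - <<'E'
from h import *
np.set_printoptions(precision=4,suppress=True)
T=Cam("top");S=Cam("scene")
def axes(P):
    c=P.mean(0)[:2]; e=P[1]-P[0]; f=P[2]-P[1]; l=e if np.linalg.norm(e)>np.linalg.norm(f) else f
    return c,(np.arctan2(l[1],l[0])-np.pi/2+np.pi/2)%np.pi-np.pi/2,np.linalg.norm(e),np.linalg.norm(f)
m,_,st=T.mask(lambda h,s,v:(v>185),(298,208,388,255)); p=axes(T.plane(cv2.boxPoints(rect(m)),.015)); print("plate",p,st)
m,_,st=T.mask(lambda h,s,v:(v<80),(296,238,392,262)); q=axes(T.plane(cv2.boxPoints(rect(m)),.016)); print("SE",q,st)
d=q[0]-p[0];a=.088;print("SE in plate",d@[np.cos(a),np.sin(a)],d@[-np.sin(a),np.cos(a)])
o=np.array([.5409,.0303]);d=p[0]-o;print("plate in bench",d@[np.cos(a),np.sin(a)],d@[-np.sin(a),np.cos(a)])
def top(m,rows,left):return m
g,c,st=T.mask(lambda h,s,v:(v<50),(303,180,318,196)); r=rect(g);print("hgrip top",c,st,axes(T.plane(cv2.boxPoints(r),.104)))
g2,c2,st2=S.mask(lambda h,s,v:(v<50),(311,176,327,191)); print(c2,st2,tri(T,c,S,c2))
for P in ([.6175,.0388,.052],):
    for y in (0.08,.085,.09): 
        w=o+np.array([np.cos(a),np.sin(a)])*.085+np.array([-np.sin(a),np.cos(a)])*y
        print(y,w,[ (lambda u:u[:2]/u[2])(k.P@np.r_[w,.087,1]).round(1) for k in(T,S)])
E
```

```text
plate (array([0.5308, 0.04  ]), np.float64(0.01986664704582175), np.float64(0.2221059851496382), np.float64(0.10200436845150468)) [ 298  208   84   39 2701]
SE (array([ 0.4721, -0.0013]), np.float64(0.08213398539724004), np.float64(0.1591696419781441), np.float64(0.027411142786604375)) [325 243  61  13 409]
SE in plate -0.062128888159361385 -0.036046659506449995
plate in bench -0.009232332837076607 0.010574000915262885
hgrip top [310.0351 187.8596] [306 182   9  13 114] (array([0.6137, 0.1189]), np.float64(-1.5495850489612852), np.float64(0.020041806843768096), np.float64(0.030824527846168053))
[318.0794 183.6349] [311 178  14  12 126] [0.6191 0.1189 0.0864]
0.08 [0.6185 0.1175] [array([310.7, 187.7]), array([317.7, 183.8])]
0.085 [0.6181 0.1224] [array([308.7, 187.8]), array([316.8, 183.2])]
0.09 [0.6177 0.1274] [array([306.8, 188. ]), array([315.9, 182.7])]
```

```bash
python3 - <<'E'
from h import *
np.set_printoptions(precision=4,suppress=True)
T=Cam("top")
print("hsv down col 350:",*[(r,*T.hsv[r,350]) for r in range(200,262,2)])
def ax(m,z):
    r=cv2.boxPoints(rect(cv2.morphologyEx(m,cv2.MORPH_OPEN,np.ones((3,3),np.uint8)))); P=T.plane(r,z); e=P[1]-P[0];f=P[2]-P[1]
    l=max(e,f,key=np.linalg.norm); return P.mean(0)[:2],np.degrees(np.arctan2(l[1],l[0]))%180-90,np.linalg.norm(e),np.linalg.norm(f)
m,_,st=T.mask(lambda h,s,v:(v>200)&(h<70),(300,206,386,252)); p=ax(m,.015);print(p,st)
for th in (85,92,100):
    m,_,st=T.mask(lambda h,s,v:v<th,(297,238,390,262)); q=ax(m,.016);print(th,q,st)
    d=q[0]-p[0];a=.088;print("SE in plate",d@[np.cos(a),np.sin(a)],d@[-np.sin(a),np.cos(a)])
d=p[0]-[.5409,.0303];print("plate in bench",d@[np.cos(a),np.sin(a)],d@[-np.sin(a),np.cos(a)])
E
```

```text
hsv down col 350: (200, np.int64(111), np.int64(24), np.int64(180)) (202, np.int64(75), np.int64(51), np.int64(185)) (204, np.int64(87), np.int64(31), np.int64(187)) (206, np.int64(107), np.int64(17), np.int64(208)) (208, np.int64(30), np.int64(11), np.int64(236)) (210, np.int64(30), np.int64(11), np.int64(233)) (212, np.int64(36), np.int64(17), np.int64(225)) (214, np.int64(33), np.int64(12), np.int64(232)) (216, np.int64(35), np.int64(13), np.int64(234)) (218, np.int64(35), np.int64(13), np.int64(233)) (220, np.int64(35), np.int64(14), np.int64(233)) (222, np.int64(35), np.int64(13), np.int64(233)) (224, np.int64(33), np.int64(12), np.int64(234)) (226, np.int64(38), np.int64(13), np.int64(233)) (228, np.int64(38), np.int64(13), np.int64(234)) (230, np.int64(33), np.int64(12), np.int64(233)) (232, np.int64(35), np.int64(13), np.int64(233)) (234, np.int64(38), np.int64(13), np.int64(234)) (236, np.int64(33), np.int64(12), np.int64(233)) (238, np.int64(33), np.int64(12), np.int64(234)) (240, np.int64(34), np.int64(16), np.int64(224)) (242, np.int64(35), np.int64(12), np.int64(239)) (2
[... 554 characters left out ...]
7)) [ 305  206   77   41 2684]
85 (array([0.4715, 0.0286]), np.float64(5.2155711309064685), np.float64(0.21469120812696946), np.float64(0.022698720033890868)) [303 242  83  16 681]
SE in plate -0.06314025685045838 0.0027701840194366604
92 (array([0.4702, 0.0275]), np.float64(5.289704157453386), np.float64(0.21810578601024871), np.float64(0.0254392156189696)) [302 242  84  17 788]
SE in plate -0.06449863517933216 0.0018380608645725167
100 (array([0.4686, 0.0274]), np.float64(4.881956171478151), np.float64(0.21796518123565634), np.float64(0.030594249773899698)) [302 242  84  17 873]
SE in plate -0.06615466677937674 0.0018692999789939916
plate in bench -0.006149974773164327 0.001625594336576477
```

The plate is home and the straightedge is flush and parallel at 65 mm. Next the head: turn, then travel to it.

Careful with the scale: shifts go in shares of 0.4 m and turns go in shares of 180 degrees. That gives: -0.1745 rad is -0.0555.

```bash
python3 inch.py '[{"jaw": 0.05, "spin": -0.0555}, {"jaw": 0.05, "spin": -0.0555}, {"jaw": 0.05, "spin": -0.0555}, {"jaw": 0.05, "spin": -0.0555}, {"jaw": 0.05, "spin": -0.0555}, {"jaw": 0.05, "spin": -0.0555}, {"jaw": 0.05, "spin": -0.0555}, {"jaw": 0.05, "spin": -0.0555}, {"jaw": 0.05, "spin": -0.0555}, {"jaw": 0.05}]' 20
python3 -c "
from h import *
delta([.619,.1186,.14],.088+np.pi/2)"
```

```text
t: 18.18
tool_pos: [0.32, 0.0718, 0.1857]
tcp_rot: [-0.043, 0.999, 0.0, -0.001]
ft_force: [0.2, -0.7, -0.2]
opening: 0.0501
grip_force: 0.0
tcp [0.32   0.0718 0.1857] yaw 1.6561 turn -0.0027 shift after turn [-0.302   0.0204  0.0453] now [-0.302   0.0212  0.0453] f [ 0.21 -0.71 -0.22]
```

To row units: -0.044 m is -0.11, -0.043 m is -0.1075, -0.003 rad is -0.001.

```bash
python3 inch.py '[{"jaw": 0.05, "trans": [-0.1075, 0.0075, 0], "spin": -0.001}, {"jaw": 0.05, "trans": [-0.1075, 0.0075, 0]}, {"jaw": 0.05, "trans": [-0.1075, 0.0075, 0]}, {"jaw": 0.05, "trans": [-0.1075, 0.0075, 0]}, {"jaw": 0.05, "trans": [-0.1075, 0.0075, 0.025]}, {"jaw": 0.05, "trans": [-0.1075, 0.0075, 0.0375]}, {"jaw": 0.05, "trans": [-0.11, 0.0063, 0.05]}, {"jaw": 0.05}, {"jaw": 0.05}]'
python3 - <<'E'
from h import *
delta([.619,.1186,.077],.088+np.pi/2)
S=Cam("scene");T=Cam("top")
cv2.imwrite("pics/g0.png",cv2.resize(np.hstack([S.img[120:240,270:390],T.img[150:270,260:380]]),None,fx=3.3,fy=3.3,interpolation=cv2.INTER_CUBIC)[:,:,::-1])
E
```

```text
t: 19.3
tool_pos: [0.6183, 0.1195, 0.1404]
tcp_rot: [-0.044, 0.999, -0.0, -0.001]
ft_force: [-0.6, -0.6, 0.0]
opening: 0.0501
grip_force: 0.0
tcp [0.6183 0.1195 0.1404] yaw 1.6596 turn 0.0008 shift after turn [-0.0007 -0.001   0.0634] now [-0.0007 -0.001   0.0634] f [-0.6  -0.64  0.03]
```

View pics/g0.png

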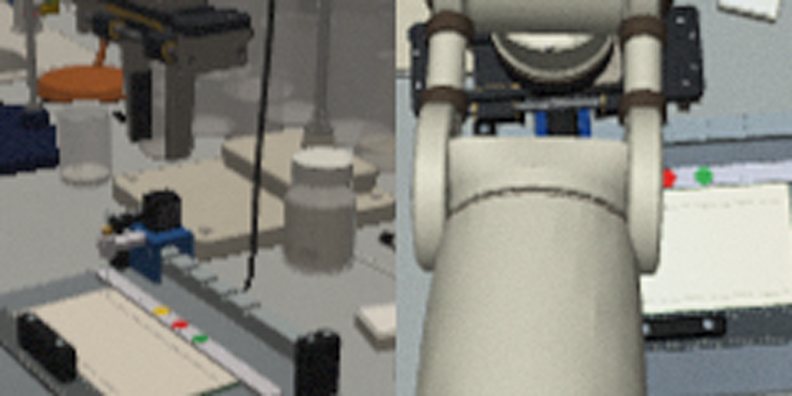

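The fingers straddle the head grip: scene crop tips at (140,140) and (178,157), grip top at (162,195). Descending and closing.

To row units: 0.025 m is 0.0625, 0.02 m is 0.05.

```bash
python3 inch.py '[{"jaw": 0.05, "trans": [-0.0013, -0.0025, 0.0625]}, {"jaw": 0.05, "trans": [0, 0, 0.05]}, {"jaw": 0.05, "trans": [0, 0, 0.025]}, {"jaw": 0.05, "trans": [0, 0, 0.02]}, {"jaw": 0.05}]'
python3 inch.py '[{"jaw": 0.0}, {"jaw": 0.0}, {"jaw": 0.0}, {"jaw": 0.0}]' 15
python3 -c "
from h import *
delta([.6194,.0382,.077],.088+np.pi/2)"
```

```text
t: 20.02
tool_pos: [0.6188, 0.1187, 0.0775]
tcp_rot: [-0.045, 0.999, 0.0, -0.0]
ft_force: [0.6, 0.5, 0.5]
opening: 0.0499
grip_force: 0.0
t: 20.52
tool_pos: [0.6194, 0.1185, 0.0783]
tcp_rot: [-0.045, 0.999, -0.0, 0.0]
ft_force: [-0.8, -0.3, 1.7]
opening: 0.024
grip_force: 15.0
tcp [0.6194 0.1185 0.0783] yaw 1.6612 turn 0.0024 shift after turn [ 0.0071 -0.08    0.0013] now [ 0.0073 -0.08    0.0013] f [-0.78 -0.28  1.74]
```

Gripped at 24 mm. I'll slide right along the rail, using the notches I cross to calibrate the travel.

To row units: -0.004 m is -0.01, -0.003 m is -0.0075.

```bash
python3 inch.py '[{"jaw": 0}, {"jaw": 0, "trans": [0, -0.01, 0]}, {"jaw": 0, "trans": [0, -0.01, 0]}, {"jaw": 0, "trans": [0, -0.01, 0]}, {"jaw": 0, "trans": [0, -0.0075, 0]}, {"jaw": 0}]' 40
for i in 1; do :; done
python3 inch.py '[{"jaw": 0, "trans": [0, -0.005, 0]}, {"jaw": 0}]'|sed -n 1,5p
python3 inch.py '[{"jaw": 0, "trans": [0, -0.005, 0]}, {"jaw": 0}]'|sed -n 1,5p
python3 inch.py '[{"jaw": 0, "trans": [0, -0.005, 0]}, {"jaw": 0}]'|sed -n 1,5p
python3 inch.py '[{"jaw": 0, "trans": [0, -0.005, 0]}, {"jaw": 0}]'|sed -n 1,5p
python3 inch.py '[{"jaw": 0, "trans": [0, -0.005, 0]}, {"jaw": 0}]'|sed -n 1,5p
```

```text
t: 21.28
tool_pos: [0.6207, 0.1027, 0.0783]
tcp_rot: [-0.045, 0.999, -0.001, 0.0]
ft_force: [-0.3, 0.8, 5.2]
opening: 0.024
grip_force: 40.0
t: 21.52
tool_pos: [0.6209, 0.1005, 0.0783]
tcp_rot: [-0.045, 0.999, -0.001, 0.0]
ft_force: [-0.6, -1.5, 5.9]
opening: 0.0237
t: 21.78
tool_pos: [0.6211, 0.0981, 0.0782]
tcp_rot: [-0.045, 0.999, -0.001, 0.0]
ft_force: [-0.4, -2.1, 5.2]
opening: 0.0238
t: 22.02
tool_pos: [0.6213, 0.0965, 0.0783]
tcp_rot: [-0.045, 0.999, -0.001, 0.0]
ft_force: [-0.9, -1.0, 4.7]
opening: 0.0235
t: 22.28
tool_pos: [0.6213, 0.0956, 0.0783]
tcp_rot: [-0.045, 0.999, 0.0, 0.0]
ft_force: [-0.3, 3.2, 6.0]
opening: 0.0235
t: 22.52
tool_pos: [0.6214, 0.095, 0.0783]
tcp_rot: [-0.045, 0.999, 0.001, 0.0]
ft_force: [-1.2, 8.4, 5.6]
opening: 0.0237
```

Notch 1 is centred near y 0.0963, so the red lane's notch (60 mm on) should be near y 0.0365. I'll pull through and pass notch 2.

To row units: -0.004 m is -0.01, -0.002 m is -0.005.

```bash
python3 inch.py '[{"jaw": 0, "trans": [0, -0.005, 0]}, {"jaw": 0, "trans": [0, -0.005, 0]}, {"jaw": 0, "trans": [0, -0.01, 0]}, {"jaw": 0, "trans": [0, -0.01, 0]}, {"jaw": 0, "trans": [0, -0.01, 0]}, {"jaw": 0, "trans": [0, -0.01, 0]}, {"jaw": 0, "trans": [0, -0.005, 0]}, {"jaw": 0}]'
python3 inch.py '[{"jaw": 0, "trans": [0, -0.005, 0]}, {"jaw": 0, "trans": [0, -0.005, 0]}, {"jaw": 0, "trans": [0, -0.005, 0]}, {"jaw": 0, "trans": [0, -0.005, 0]}, {"jaw": 0, "trans": [0, -0.01, 0]}, {"jaw": 0, "trans": [0, -0.01, 0]}, {"jaw": 0, "trans": [0, -0.01, 0]}, {"jaw": 0, "trans": [0, -0.005, 0]}, {"jaw": 0}]'
python3 -c "
from h import *
delta([.6240,.0365,.0783],.0885+np.pi/2)"
```

```text
t: 23.52
tool_pos: [0.6234, 0.0704, 0.0783]
tcp_rot: [-0.045, 0.999, -0.001, 0.0]
ft_force: [-1.5, -1.8, 5.4]
opening: 0.0238
grip_force: 40.0
t: 24.65
tool_pos: [0.6252, 0.0491, 0.0783]
tcp_rot: [-0.045, 0.999, -0.001, -0.0]
ft_force: [-2.0, 1.1, 7.6]
opening: 0.0241
grip_force: 40.0
tcp [0.6252 0.0491 0.0783] yaw 1.6613 turn 0.002 shift after turn [ 0.0023 -0.0124 -0.    ] now [ 0.0024 -0.0124 -0.    ] f [-1.96  1.07  7.55]
```

To row units: -0.003 m is -0.0075, -0.002 m is -0.005.

```bash
python3 inch.py '[{"jaw": 0, "trans": [0, -0.0075, 0]}, {"jaw": 0, "trans": [0, -0.0075, 0]}, {"jaw": 0, "trans": [0, -0.005, 0]}, {"jaw": 0}]'|sed -n 1,4p
python3 inch.py '[{"jaw": 0, "trans": [0, -0.0038, 0]}, {"jaw": 0}]'|sed -n 1,4p
python3 inch.py '[{"jaw": 0, "trans": [0, -0.0038, 0]}, {"jaw": 0}]'|sed -n 1,4p
python3 inch.py '[{"jaw": 0, "trans": [0, -0.0025, 0]}, {"jaw": 0}, {"jaw": 0}]'|sed -n 1,4p
```

```text
t: 25.15
tool_pos: [0.6259, 0.0408, 0.0783]
tcp_rot: [-0.045, 0.999, -0.001, -0.0]
ft_force: [-1.5, -0.9, 5.8]
t: 25.4
tool_pos: [0.6261, 0.0389, 0.0783]
tcp_rot: [-0.045, 0.999, -0.001, -0.0]
ft_force: [-2.2, -0.6, 5.1]
t: 25.65
tool_pos: [0.6262, 0.0375, 0.0783]
tcp_rot: [-0.045, 0.999, -0.001, -0.0]
ft_force: [-1.6, -0.6, 5.6]
t: 26.02
tool_pos: [0.6263, 0.0368, 0.0783]
tcp_rot: [-0.045, 0.999, -0.001, -0.0]
ft_force: [-2.8, -0.3, 6.9]
```

To row units: -0.001 m is -0.0025.

```bash
python3 inch.py '[{"jaw": 0, "trans": [0, -0.0025, 0]}, {"jaw": 0}, {"jaw": 0}]'|sed -n 1,4p
python3 inch.py '[{"jaw": 0, "trans": [0, -0.0025, 0]}, {"jaw": 0}, {"jaw": 0}]'|sed -n 1,4p
```

```text
t: 26.4
tool_pos: [0.6263, 0.0363, 0.0782]
tcp_rot: [-0.045, 0.999, -0.0, -0.0]
ft_force: [-2.1, 1.0, 6.6]
t: 26.78
tool_pos: [0.6263, 0.0359, 0.0783]
tcp_rot: [-0.045, 0.999, 0.0, -0.0]
ft_force: [-2.0, 3.2, 6.9]
```

It clicked: the force reverses about y 0.0363. I'll ease back to centre and hold.

To row units: 0.001 m is 0.0025.

```bash
python3 inch.py '[{"jaw": 0, "trans": [0, 0.0025, 0]}, {"jaw": 0}, {"jaw": 0}, {"jaw": 0}, {"jaw": 0}, {"jaw": 0}]'
python3 - <<'E'
from h import *
S=Cam("scene");T=Cam("top")
m,c,st=S.mask(lambda h,s,v:(h>100)&(h<125)&(s>120),(300,180,350,235)); print("blue",c,st)
o=np.array([.5409,.0303]);a=.088
for y in (.03,0,-.03):
    w=o+np.array([np.cos(a),np.sin(a)])*.085+np.array([-np.sin(a),np.cos(a)])*y; u=S.P@np.r_[w,.06,1];print(y,u[:2]/u[2])
m,c,st=T.mask(lambda h,s,v:((h<8)|(h>172))&(s>130)&(v>90),(385,140,440,175));print("vial cap",c,st)
E
```

```text
t: 27.52
tool_pos: [0.6263, 0.0363, 0.0783]
tcp_rot: [-0.045, 0.999, -0.0, -0.0]
ft_force: [-2.6, 2.2, 6.6]
opening: 0.0237
grip_force: 40.0
blue [333.34705882 205.06470588] [325 198  20  18 170]
0.03 [327.02160551 198.1470762 ]
0 [332.92172286 201.87868344]
-0.03 [339.09260018 205.78153641]
vial cap [427.58 159.3 ] [424 156   8   8  50]
```

```bash
python3 -c "
from workcell import robot
print(robot.sign_off())"
```

```text
the job is handed in; nothing more can be done
None
```

The plate is home with the straightedge flush and released, the head is held in the red lane's notch (the middle lane), and the job is handed in; the hand-in gave no verdict, and I moved nothing near the vials, bottle or beaker.

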